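# Refit the crank spindle of a coffee mill

### The job

Take the T-handled spindle out of the wooden stand and refit it in the hub on top of the coffee mill: turn it until its square shank matches the square hole, pressing only gently, and slide it down until its collar sits flush on the hub. Then, with the spindle fully home, turn it with its hub until the wooden handle bar lies parallel to a side of the mill's case, and let go. Leave the cup, the tamper and the glass tumbler that stand among them where they are.

Things in the scene. Friction and masses are not known exactly. Their poses are not given: they have to be found in the camera images.
- spindle_grip (a point): Centre of the wooden handle bar of the loose T-handled spindle (about 0.16 kg). The bar is 64 mm long (its x axis), 16 mm wide (y) and 20 mm high (z, up along the spindle). A round steel neck 14 mm thick joins it to the collar. At the start the spindle hangs upright by its collar in the stand; take it by the bar from above.
- spindle_collar (a point): Centre of the underside of the spindle's round collar (26 mm wide, 6 mm thick), on the axis, 36 mm below spindle_grip; same axes. Below it: a square steel shank 12 mm wide and 50 mm long, its flats parallel to the bar's length and width, then a round pilot nose 11.2 mm wide and 10 mm long, tapered; its tip is 60 mm below this point.
- stand: Fixed wooden block 90 x 90 mm, 75 mm high, origin under its centre. A round hole in the middle of its top, 19.5 mm wide and 68 mm deep, holds the spindle; the collar rests on the top.
- mill_hole (a point): Centre of the mouth of the square hole in the mill's hub, level with the hub's face, 105 mm above the counter. Hole 13.2 mm square, 24 mm deep, open below, with a 1 mm chamfer. x and y are parallel to the sides of the case, z up. This frame does NOT turn with the hub: which way the hole's sides face is not given; the hole stands askew to the case and its angle must be seen or felt.
- hub_rim (a point): A point on the mill's axis at the hub's face. The hub is a steel disc 47 mm wide with a 28 mm square boss parallel to the hole. At a wrong angle the nose enters and the shank lands on the hub with 50 mm left to go; well centred, it passes within about 5 degrees of any of the four right angles. The hub turns either way against a friction of 0.07 N m, stays where it is left, and is not turned by a light rub of the shank.
- mill: Hand coffee mill: fixed hollow grey case 120 x 120 mm on a wooden foot 136 mm square, a small drawer with a brass knob on its -x side; origin under its centre, axes as mill_hole. The hub sits in the middle of a shallow aluminium dish on top, 112 mm wide, its rim at most 6 mm above the hub.
- spindle: The whole spindle; origin and axes as spindle_collar.
- cup_a_rim (a point): Centre of the rim of a white espresso cup, 64 mm wide, 58 mm high: leave alone.
- tamper: Steel coffee tamper standing on its 54 mm wide foot, 70 mm high, origin under its foot: leave alone.
- tumbler: Empty glass tumbler, 76 mm wide, 90 mm high, origin under its foot: leave alone.
Mind the look-alikes: they are no part of the job. Leave any red look-alike of the mill alone. What is shaped like the spindle but red is not meant.

How it is judged:
By the outcome, as a careful person would: the job done as asked, in the order asked, and still so for the second after the job is handed in, with the robot touching nothing.
It also fails if it takes over 72 s, if anything falls off the work surface, if the arm or the gripper's body presses on something with over 40 N, if the wrist force passes 120 N, or if a joint passes its speed limit or range.

### The arm

A 6-joint arm with a two-finger parallel gripper is mounted at the origin on the work surface. World frame = base frame: x ahead of the robot, y to its left, z up, the work surface at z = 0. Lengths are in m, angles in rad, forces in N, time in s.
With the tool pointing down it reaches from about 0.3 to 0.775 m from the base axis. Payload 14.6 kg.
Tool frame: the origin (TCP) lies at the very end of the fingers, on their centre line; the grasp point (between the pads) lies 19 mm behind it; z points along the fingers, x is the direction in which the jaws open and shut, and the axes are right-handed (so a half turn about z gives the same grasp; the last joint's range is limited). The gripper opens to 94 mm and grips with 3 to 60 N. Pads are 16 mm wide; open, the fingers measure 119 mm over their backs; the gripper's body (75 mm by 177 mm) begins 78 mm behind the grasp point.
Start: joints at [-1.285, 0.3, 1.521, -0, 1.321, -0.067], TCP at [0.19, -0.516, 0.205] pointing down, gripper open.
Joint ranges: [-3.03, 3.03], [-0.79, 2.21], [0.23, 2.52], [-1.04, 4.18], [0, 3.07], [-2.55, 2.55]. Speed limits (rad/s): [2.22, 2.22, 2.57, 3.14, 3.14, 3.14].

### API

Orientations are given as [roll, pitch, yaw] about the fixed x, y, z axes, in that order (R = Rz(yaw) Ry(pitch) Rx(roll)).
In Python, from station import ctrl gives the robot as it stands.
- The arm moves only by the shell command python3 -m inch 'ROWS' [FORCE]. ROWS is JSON, one flat list of numbers, 7 for each row, row after row: the shift along the tool's x, y, z in cm, then the turn, a rotation vector about the tool's x, y, z in rad, then the opening, from 0 (shut) to 1 (fully open). In form: [tx, ty, tz, wx, wy, wz, claw, tx, ty, tz, wx, wy, wz, claw, ...]. A call has 1 to 20 rows; each row shifts and turns the commanded pose from where the row before left it, along the tool's axes as they then stand; what a row does not reach is not made up. A row lasts 1/8 s, in which the tool goes at most 62.5 mm and 10.7 degrees, less where a joint would pass 70% of its speed; a pose out of reach is approached as far as the arm can. A call is refused whole if a number of a shift passes 6.25 or a number of a turn 0.188, either way. A call with a gripper value outside its range is refused whole. The fingers move at their own pace and stop on an object; FORCE is the grip in N (left out, the last holds). Time passes only in rows, so rows that do not move let the fingers close. It gives the time, the measured TCP pose, the force and the opening at its end, in the units of the state.
- ctrl.get_obs(): the state, without advancing time (a new reading comes with each control period).
- ctrl.camera(name): name is "scene" or "top" or "wrist"; returns (picture, depth): 420x560x3 uint8, red, green, blue; 420x560 float32, m along the optical axis (not along the pixel's ray), 0 where there is no reading.
- ctrl.camera_params(name): a dict with "vertical_fov" (degrees; the focal length in pixels is half the picture's height over the tangent of half this angle, whatever the lens; pixels are square), "cx", "cy" (the principal point, pixels), "distortion" ([k1, k2, p1, p2, k3] as OpenCV has them; the pictures are not rectified), "camera_from_world" (4x4, takes a point from world to camera coordinates); the wrist camera has in their place "mount" (4x4, takes a point from camera to tool coordinates, whose origin is the TCP and whose axes are the tool frame's). Camera axes: x right, y down, z forward; pixel columns grow to the right and rows downward; lengths in m; the calibration is good to about 2 mm. A picture is of the moment at which its call begins: read the wrist's pose just before it. camera_params takes no time and is no camera call.
- ctrl.hand_in(): hands the job in, once; it reports no verdict.
Trained networks look in the newest picture that a camera, given by its name, has taken for a name from the list of things; names that differ only in an ending like _2 or _b are one class to them, and where a whole thing is asked for, a point or a joint stands for the part that bears it (a point fixed in the world has none). Each returns a list of dicts, best first, with "score" (0 to 1); they miss things now and then, are a little off and sometimes report something else, mostly with a low value. They report only what shows in the picture. A call takes as long as a camera call. They do not tell look-alikes from the thing itself.
- ctrl.spot_in(camera, label): "bbox" ([centre column, centre row, width, height] in pixels, round what is visible of it).
- ctrl.place_of(camera, label): "centre" ([column, row] in pixels: a listed point, or the origin of a listed thing).
The state is a dict: "time_s": time; "qpos": joint angles; "joint_vel": joint speeds; "tau": joint torques, N m; "ee_pos": TCP position; "eef_rot": TCP orientation; "force": force on the tool from outside, world axes, zero at the start; "moment": the same for the moment, N m; "grip_width": finger opening in m.
Only numpy, scipy, OpenCV 4.12 (cv2) and the standard library are available. Lean on these libraries where they do the work, as an engineer would, in place of code of your own. Each camera call takes 0.05 s, during which the arm holds its last target. There are 200 camera calls.

## Working session

There is one attempt and no reset: what is moved stays moved. The work goes in short steps, Python scripts to look and compute and a shell command to move; the robot and the scene stay as the last step left them, time stands still between calls to the robot, and variables do not carry over. Pictures are saved under pics/ and viewed, about 8 in all and at most 12, crops included, and the job is handed in when it is done.

```bash
mkdir -p pics
cat > h.py <<'E'
from station import ctrl
import numpy as np, cv2
from scipy.spatial.transform import Rotation as R
def tool():
    o=ctrl.get_obs(); T=np.eye(4); T[:3,:3]=R.from_euler('xyz',o['eef_rot']).as_matrix(); T[:3,3]=o['ee_pos']; return T
def cam(n):
    p=ctrl.camera_params(n); W=tool()@np.array(p['mount']) if n=='wrist' else np.linalg.inv(np.array(p['camera_from_world']))
    f=210/np.tan(np.radians(p['vertical_fov'])/2); K=np.array([[f,0,p['cx']],[0,f,p['cy']],[0,0,1]]); return W,K,np.array(p['distortion'])
def rays(W,K,D,px):
    u=cv2.undistortPoints(np.array(px,float).reshape(-1,1,2),K,D).reshape(-1,2); d=np.c_[u,np.ones(len(u))]; return d@W[:3,:3].T
def atz(c,px,z):
    W,K,D=c; r=rays(W,K,D,px); return W[:3,3]+r*((z-W[2,3])/r[:,2])[:,None]
def save(n,im): cv2.imwrite('pics/'+n,cv2.cvtColor(im,cv2.COLOR_RGB2BGR))
E
python3 - <<'E'
from h import *
Z=dict(spindle_grip=.131,spindle_collar=.075,stand=.0,mill_hole=.105,hub_rim=.105,mill=0,cup_a_rim=.058,tamper=0,tumbler=0)
ims=[]
for n in('top','scene'):
    c=cam(n); im,d=ctrl.camera(n); ims.append(im); np.save(n+'.npy',d); save(n+'.png',im)
    for l,z in Z.items():
        r=ctrl.place_of(n,l); print(n,l,[(round(q['score'],2),np.round(q['centre']),np.round(atz(c,[q['centre']],z)[0],3)) for q in r[:3]])
print(ctrl.get_obs()['time_s'])
E
```

```text
top spindle_grip [(0.72, array([194., 239.]), array([0.366, 0.11 , 0.131])), (0.59, array([184., 192.]), array([0.483, 0.145, 0.131]))]
top spindle_collar [(0.68, array([185., 194.]), array([0.492, 0.152, 0.075])), (0.53, array([329., 212.]), array([ 0.453, -0.221,  0.075]))]
top stand [(0.82, array([195., 200.]), array([0.493, 0.141, 0.   ])), (0.72, array([331., 213.]), array([ 0.465, -0.232,  0.   ]))]
top mill_hole [(0.87, array([330., 203.]), array([ 0.47 , -0.22 ,  0.105])), (0.85, array([436., 260.]), array([ 0.332, -0.484,  0.105])), (0.81, array([352., 292.]), array([ 0.25 , -0.274,  0.105]))]
top hub_rim [(0.95, array([441., 259.]), array([ 0.333, -0.497,  0.105])), (0.79, array([351., 291.]), array([ 0.252, -0.273,  0.105])), (0.45, array([328., 210.]), array([ 0.451, -0.216,  0.105]))]
top mill [(0.96, array([331., 213.]), array([ 0.465, -0.231,  0.   ])), (0.87, array([423., 262.]), array([ 0.338, -0.481,  0.   ])), (0.77, array([343., 295.]), array([ 0.246, -0.265,  0.   ]))]
top cup_a_rim [(0.57, array([246., 204.]), array([ 0.472, -0.006,  0.058]))]
top tamper [(0.89,
[... 671 characters left out ...]
105])), (0.69, array([314., 134.]), array([ 0.242, -0.281,  0.105]))]
scene hub_rim [(0.84, array([265., 171.]), array([ 0.455, -0.225,  0.105])), (0.81, array([312., 140.]), array([ 0.266, -0.262,  0.105])), (0.67, array([244., 114.]), array([ 0.317, -0.5  ,  0.105]))]
scene mill [(0.9, array([263., 209.]), array([ 0.468, -0.22 ,  0.   ])), (0.76, array([312., 170.]), array([ 0.254, -0.27 ,  0.   ])), (0.75, array([242., 153.]), array([ 0.353, -0.47 ,  0.   ]))]
scene cup_a_rim [(0.84, array([323., 235.]), array([ 0.467, -0.01 ,  0.058]))]
scene tamper [(0.89, array([284., 284.]), array([0.586, 0.002, 0.   ]))]
scene tumbler [(0.86, array([241., 300.]), array([ 0.678, -0.02 ,  0.   ]))]
1.0
```

View pics/top.png

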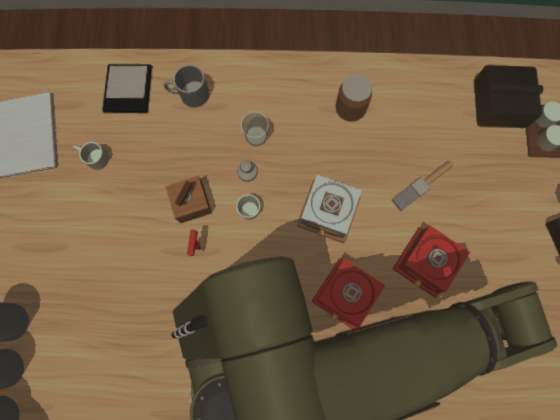

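View pics/scene.png

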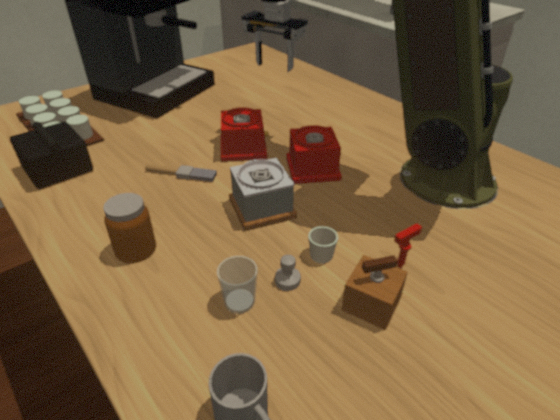

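The top view shows the stand at about (189,198) with the dark wooden bar at (184,192). The red spindle is at (194,243), the grey mill at (331,204) and the red mills at (350,292) and (437,258). The scene view agrees with this.

```bash
cat >> h.py <<'E'
def go(p): # shift in cm in tool axes to reach world p
    T=tool(); v=T[:3,:3].T@(np.array(p)-T[:3,3])*100; print('pos',T[:3,3].round(4),'xaxis',T[:3,0].round(3),'tilt',T[:3,2].round(3),'shift cm',v.round(2)); return v
E
python3 - <<'E'
from h import *
go([.43,.14,.30]); c=cam('top'); print(atz(c,[(184,192)],.111), ctrl.camera_params('wrist'))
E
```

```text
pos [ 0.19   -0.5161  0.2054] xaxis [ 0.346 -0.938 -0.   ] tilt [-0.  0. -1.] shift cm [-53.28 -45.19  -9.46]
[[0.48754259 0.14795761 0.111     ]] {'vertical_fov': 65.92117263435105, 'cx': 280.34165096458935, 'cy': 207.91743827519352, 'distortion': array([0.0041479, 0.       , 0.       , 0.       , 0.       ]), 'mount': array([[ 9.99999801e-01,  5.85328305e-04,  2.33494225e-04,
        -4.29230238e-04],
       [-6.23229433e-04,  9.73462511e-01,  2.28845695e-01,
        -6.69769154e-02],
       [-9.33480115e-05, -2.28845795e-01,  9.73462682e-01,
        -1.79243772e-01],
       [ 0.00000000e+00,  0.00000000e+00,  0.00000000e+00,
         1.00000000e+00]])}
```

```bash
python3 -m inch '[-1,-2,-3,0,0,0,1, -2.2,-4.3,-2,0,0,0,1, -2.2,-4.3,-1,0,0,0,1, -2.2,-4.3,-1,0,0,0,1, -2.2,-4.3,-0.5,0,0,0,1, -2.2,-4.3,0,0,0,0,1, -2.2,-4.3,0,0,0,0,1, -2.2,-4.3,0,0,0,0,1, -2,-3.9,0,0,0,0,1, 0,0,0,0,0,0,1]'
python3 - <<'E'
from h import *
c=cam('wrist'); im,d=ctrl.camera('wrist'); save('w1.png',im); np.savez('w1.npz',W=c[0],d=d)
for l,z in (('mill_hole',.105),('hub_rim',.105),('mill',0)):
    print(l,[(round(q['score'],2),np.round(q['centre']),np.round(atz(c,[q['centre']],z)[0],4)) for q in ctrl.place_of('wrist',l)[:3]])
go([.487,.148,.28])
E
```

```text
time_s: 2.25
ee_pos: [0.4655, -0.2172, 0.2802]
eef_rot: [3.142, 0.0, -1.215]
force: [-0.0, -0.1, -0.2]
grip_width: 0.094
mill_hole [(0.96, array([285., 191.]), array([ 0.4697, -0.2211,  0.105 ])), (0.63, array([261., 364.]), array([ 0.2517, -0.2702,  0.105 ]))]
hub_rim [(0.9, array([262., 366.]), array([ 0.2489, -0.2729,  0.105 ])), (0.64, array([287., 191.]), array([ 0.4706, -0.2231,  0.105 ]))]
mill [(0.91, array([285., 176.]), array([ 0.4729, -0.2217,  0.    ]))]
pos [ 0.4638 -0.2198  0.2805] xaxis [ 0.345 -0.939  0.   ] tilt [-0. -0. -1.] shift cm [-33.72 -14.85   0.04]
```

View pics/w1.png

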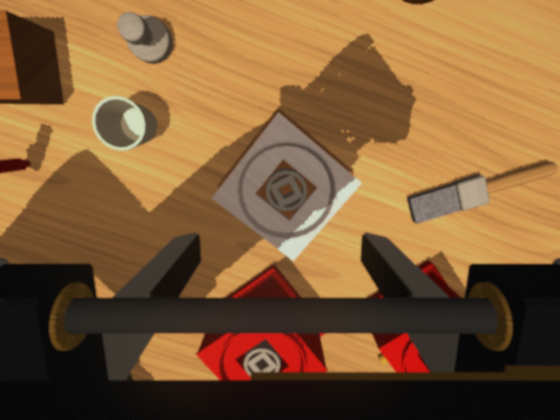

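The wrist view shows the grey mill centred at about (285,190), with its boss and hole clearly askew to the case. I'll take a closer look once the arm has settled.

```bash
python3 -m inch '[0,0,4,0,0,0,1, 0,0,6,0,0,0,1, 0,0,1,0,0,0,1, 0,0,0,0,0,0,1,0,0,0,0,0,0,1]'
python3 - <<'E'
from h import *
c=cam('wrist'); im,d=ctrl.camera('wrist'); 
for l,z in (('mill_hole',.105),('hub_rim',.105)):
    print(l,[(round(q['score'],2),np.round(q['centre'],1),np.round(atz(c,[q['centre']],z)[0],4)) for q in ctrl.place_of('wrist',l)[:3]])
# rectify to a world-aligned top view of plane z=.105, 0.25 mm/px, 150 mm square, centre (.470,-.221)
W,K,D=c; s=.00025; n=600
jj,ii=np.meshgrid(np.arange(n),np.arange(n)); X=.470+(n/2-ii)*s; Y=-.221-(jj-n/2)*s
P=np.c_[X.ravel(),Y.ravel(),np.full(n*n,.105)]; Wi=np.linalg.inv(W)
uv,_=cv2.projectPoints(P,cv2.Rodrigues(Wi[:3,:3])[0],Wi[:3,3],K,D)
m=uv.reshape(n,n,2).astype(np.float32); o=cv2.remap(im,m[...,0],m[...,1],cv2.INTER_CUBIC); save('mill.png',o)
g=cv2.remap(d,m[...,0],m[...,1],cv2.INTER_NEAREST)
# world height at hub centre
u=m[300,300]; dd=d[int(u[1]),int(u[0])]; print('depth',dd,d.min(),d.max())
go([.487,.148,.28])
E
```

```text
time_s: 3.08
ee_pos: [0.4651, -0.2197, 0.1727]
eef_rot: [-3.139, -0.003, -1.218]
force: [0.3, 1.0, -0.0]
grip_width: 0.0942
mill_hole [(0.6, array([285.3, 212.7]), array([ 0.4712, -0.2214,  0.105 ]))]
hub_rim [(0.67, array([286.4, 218. ]), array([ 0.4675, -0.2237,  0.105 ]))]
depth 0.3415409 0.0 0.41333896
pos [ 0.4647 -0.2193  0.1718] xaxis [ 0.346 -0.938  0.002] tilt [ 0.002 -0.001 -1.   ] shift cm [-33.69 -14.8  -10.85]
```

View pics/mill.png

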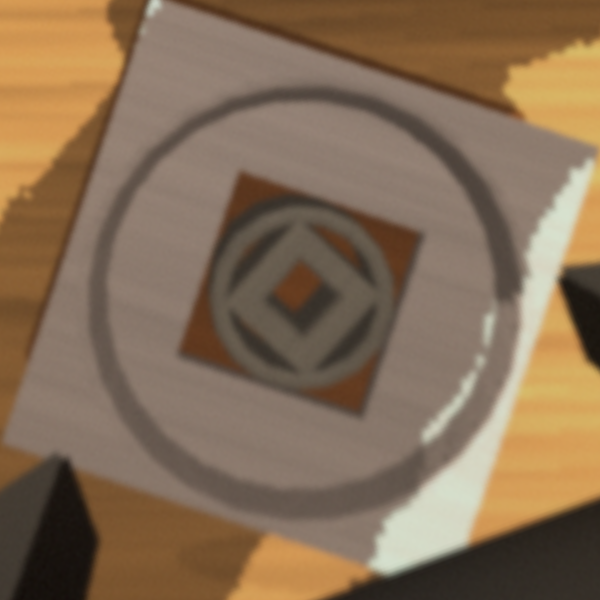

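Rectified view (x up, 0.25 mm/px): the hole is centred at (302,296), which gives the world point (0.471, -0.2215). The hole's sides lie at about 47° (mod 90) and the case's at about -18.6°. Now I'll move over to the spindle and turn the gripper to its bar.

```bash
python3 -m inch '[0,0,-3,0,0,0,1, -3,-1.5,-4,0,0,0,1, -5,-2.2,-3,0,0,0,1, -5,-2.2,-0.85,0,0,0,1, -5,-2.2,0,0,0,0,1, -5,-2.2,0,0,0,0,1, -5,-2.2,0,0,0,0,1, -4,-1.8,0,0,0,0,1, -1.7,-0.5,0,0,0,0,1]'
python3 -m inch '[0,0,0,0,0,-0.186,1,0,0,0,0,0,-0.186,1,0,0,0,0,0,-0.186,1,0,0,0,0,0,-0.186,1,0,0,0,0,0,-0.186,1,0,0,0,0,0,-0.186,1,0,0,0,0,0,-0.186,1,0,0,0,0,0,-0.186,1,0,0,0,0,0,-0.186,1,0,0,0,0,0,-0.186,1,0,0,0,0,0,-0.186,1,0,0,0,0,0,-0.186,1,0,0,0,0,0,0,1,0,0,0,0,0,0,1]'
cat >> h.py <<'E'
def rect(c,im,x,y,z,s=.00025,n=600):
    W,K,D=c
    jj,ii=np.meshgrid(np.arange(n),np.arange(n)); P=np.c_[(x+(n/2-ii)*s).ravel(),(y-(jj-n/2)*s).ravel(),np.full(n*n,z)]; Wi=np.linalg.inv(W)
    uv,_=cv2.projectPoints(P,cv2.Rodrigues(Wi[:3,:3])[0],Wi[:3,3],K,D)
    m=uv.reshape(n,n,2).astype(np.float32); return cv2.remap(im,m[...,0],m[...,1],cv2.INTER_CUBIC)
E
python3 - <<'E'
from h import *
c=cam('wrist'); im,d=ctrl.camera('wrist'); 
for l,z in (('spindle_grip',.111),('spindle_collar',.075),('stand',0)):
    print(l,[(round(q['score'],2),np.round(q['centre'],1),np.round(atz(c,[q['centre']],z)[0],4)) for q in ctrl.place_of('wrist',l)[:3]])
o=rect(c,im,.487,.148,.121); save('sp.png',o); save('w3.png',im)
print(ctrl.get_obs()['qpos']); go([.487,.148,.28])
E
```

```text
time_s: 4.35
ee_pos: [0.4866, 0.1502, 0.2794]
eef_rot: [-3.141, -0.0, -1.216]
force: [-0.2, -0.1, -0.4]
grip_width: 0.0939
time_s: 6.1
ee_pos: [0.4868, 0.148, 0.2792]
eef_rot: [3.141, -0.0, 1.009]
force: [0.7, 0.4, -0.3]
grip_width: 0.0937
spindle_grip [(0.86, array([285. , 193.5]), array([0.49  , 0.1533, 0.111 ])), (0.63, array([200.7, 110.8]), array([0.3705, 0.1256, 0.111 ]))]
spindle_collar [(0.9, array([207.2, 109.5]), array([0.3669, 0.1266, 0.075 ])), (0.69, array([280.7, 185.6]), array([0.4851, 0.1508, 0.075 ]))]
stand []
[ 2.23639894e-01  1.59285128e-01  1.52290985e+00 -2.33668244e-05
  1.45933813e+00 -7.88658443e-01]
pos [0.4867 0.1482 0.279 ] xaxis [0.53  0.848 0.   ] tilt [ 0. -0. -1.] shift cm [-0.01  0.04 -0.1 ]
```

View pics/sp.png

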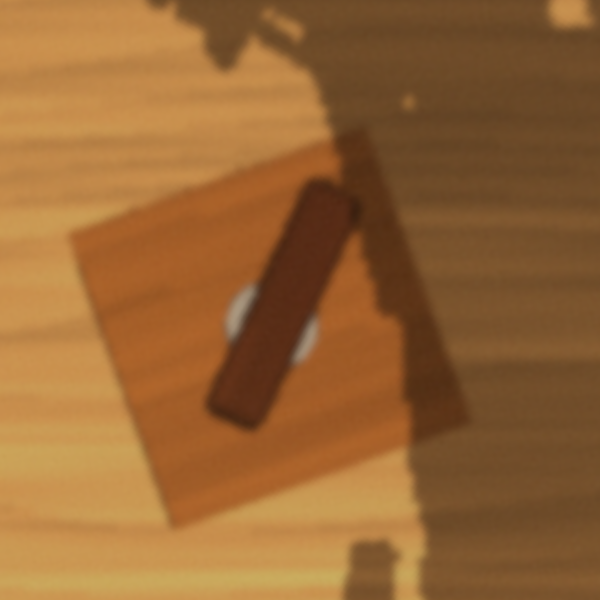

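The bar's centre is at (282,304), so about (0.486, 0.1525). Its long edges lie at -24.5°, so the jaws need 65.5°, a further 7.7°. Descending to grasp.

```bash
python3 -m inch '[0.35,-0.25,2,0,0,-0.134,0.6, 0,0,4,0,0,0,0.6, 0,0,4,0,0,0,0.6, 0,0,4,0,0,0,0.6, 0,0,2.7,0,0,0,0.6, 0,0,2,0,0,0,0.6, 0,0,0,0,0,0,0.6, 0,0,0,0,0,0,0, 0,0,0,0,0,0,0, 0,0,0,0,0,0,0, 0,0,0,0,0,0,0, 0,0,0,0,0,0,0]' 40
python3 -c "
from h import *
go([.4865,.1525,.092]); print(ctrl.get_obs()['moment'])
ctrl.camera('wrist');im,_=ctrl.camera('wrist');save('g.png',im)"
```

```text
time_s: 7.8
ee_pos: [0.4865, 0.1526, 0.0921]
eef_rot: [3.141, -0.0, 1.148]
force: [0.3, -1.0, 1.2]
grip_width: 0.016
pos [0.4865 0.1526 0.0921] xaxis [0.41  0.912 0.   ] tilt [ 0. -0. -1.] shift cm [-0.01  0.    0.01]
[-0.13300023 -0.07170981 -0.00922878]
```

```bash
python3 -m inch '[0,0,-1,0,0,0,0, 0,0,-2,0,0,0,0, 0,0,-3,0,0,0,0, 0,0,-4,0,0,0,0, 0,0,-3.8,0,0,0,0, -2.5,1,-1,0,0,0,0, -4.8,2,0,0,0,0,0, -4.8,2,0,0,0,0,0, -4.8,2,0,0,0,0,0, -4.8,2,0,0,0,0,0, -4.8,2,0,0,0,0,0, -4.8,2,0,0,0,0,0, -3.5,0.9,0,0,0,0,0, 0,0,0,0,0,0.16,0, 0,0,0,0,0,0.16,0, 0,0,0,0,0,0,0]'
python3 - <<'E'
from h import *
im=cv2.imread('pics/mill.png',0); print(im[300,235:385:6], im[296,300])
crop=im
# boss: bright ring connected; use threshold and component
for t in (90,100,110):
    b=(im>t).astype(np.uint8); m=np.zeros_like(b); cv2.circle(m,(303,297),86,1,-1); b&=m
    print(t,b.sum())
e=cv2.Canny(im,20,60); m=np.zeros_like(e); cv2.circle(m,(303,297),74,255,-1); e&=m
for rng in (np.arange(0,90,.5),):
    ys,xs=np.nonzero(e); g=[]
    gx=cv2.Sobel(cv2.GaussianBlur(im,(0,0),3),cv2.CV_32F,1,0); gy=cv2.Sobel(cv2.GaussianBlur(im,(0,0),3),cv2.CV_32F,0,1)
    r=np.hypot(*np.mgrid[-297:303,-303:297]); k=r<72; mag=np.hypot(gx,gy)
    a=np.arctan2(-gy,gx); z=(mag[k]**2*np.exp(4j*a[k])).sum(); print('hole angle mod 90 (world, x up): ',np.degrees(np.angle(z))/4%90)
go([.471,-.2215,.24]); o=ctrl.get_obs(); print(o['qpos'],o['force'],o['grip_width'])
c=cam('wrist'); im,d=ctrl.camera('wrist'); save('w4.png',im)
s,_=ctrl.camera('scene'); save('s4.png',s); t,_=ctrl.camera('top')
a=cv2.resize(s[100:240,180:367],None,fx=3,fy=3); b=cv2.resize(im,(560,420)); save('both.png',np.hstack([a[:,:],b])[:, :].copy() if 0 else np.hstack([cv2.resize(a,(400,300)),cv2.resize(b,(400,300))]))
E
```

```text
time_s: 9.9
ee_pos: [0.4703, -0.2218, 0.2403]
eef_rot: [3.142, -0.0, 0.829]
force: [-0.1, 0.7, -1.3]
grip_width: 0.0157
[95 93 93 93 89 76 58 56 63 66 68 66 57 51 49 50 59 74 88 94 94 94 91 86
 86] 68
90 7684
100 0
110 0
hole angle mod 90 (world, x up):  47.63009
pos [ 0.4703 -0.2218  0.2403] xaxis [0.676 0.737 0.   ] tilt [ 0.  0. -1.] shift cm [0.07 0.03 0.03]
[-5.11088463e-01  2.06997195e-01  1.55550451e+00  6.08725015e-05
  1.37902131e+00 -1.33989403e+00] [-0.06587644  0.69842231 -1.26796868] 0.01570951123427625
```

View pics/both.png

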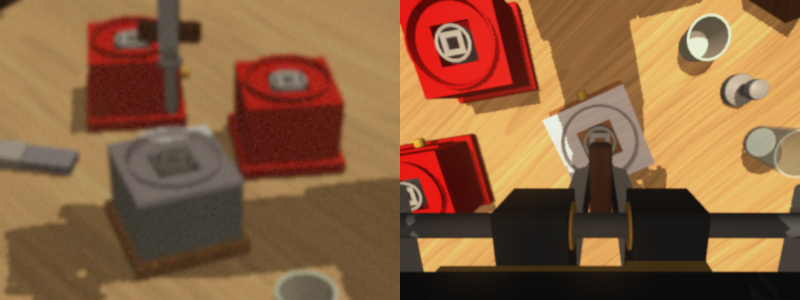

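The spindle is held, with its shank hanging down over the mill. I'll check where it sits along the bar using depth in the tool frame.

Run:
```python
from h import *
p=ctrl.camera_params('wrist'); im,d=ctrl.camera('wrist'); _,K,D=cam('wrist'); M=np.array(p['mount'])
v,u=np.nonzero(d>0); q=cv2.undistortPoints(np.c_[u,v].astype(float).reshape(-1,1,2),K,D).reshape(-1,2)
P=(np.c_[q,np.ones(len(q))]*d[v,u][:,None])@M[:3,:3].T+M[:3,3]
k=(abs(P[:,0])<.004)&(P[:,2]<.09)&(P[:,1]<.03)&(P[:,2]>-.06)
h=P[k]; o=np.argsort(h[:,1]); 
for i in o[::max(1,len(o)//45)]: print(h[i].round(4))
```

```text
[-0.0032 -0.0321 -0.0136]
[-0.0005 -0.0319 -0.0201]
[-0.0015 -0.0318 -0.0171]
[-0.0004 -0.0316 -0.028 ]
[-0.0028 -0.031  -0.0277]
[-0.0014 -0.0302 -0.0281]
[ 0.0039 -0.0292 -0.0282]
[-0.0004 -0.0282 -0.0281]
[-0.0004 -0.0272 -0.028 ]
[ 0.0034 -0.0262 -0.0281]
[-0.0033 -0.0252 -0.03  ]
[ 0.0039 -0.0241 -0.0295]
[-0.0033 -0.0232 -0.0298]
[ 0.002  -0.022  -0.0293]
[-0.0033 -0.0209 -0.029 ]
[ 0.0001 -0.02   -0.0291]
[-0.0024 -0.0189 -0.029 ]
[ 0.002  -0.0178 -0.0288]
[ 0.0001 -0.0168 -0.0288]
[-0.0038 -0.0157 -0.0286]
[ 0.0035 -0.0146 -0.0283]
[ 0.0015 -0.0136 -0.0298]
[ 0.0001 -0.0126 -0.0283]
[ 0.0025 -0.0116 -0.0299]
[ 0.0005 -0.0105 -0.0284]
[-0.0034 -0.0093 -0.0292]
[-0.0014 -0.0083 -0.0294]
[-0.0034 -0.0071 -0.0291]
[ 0.0005 -0.0061 -0.0291]
[-0.0019 -0.005  -0.029 ]
[-0.0019 -0.0038 -0.0298]
[-0.0005 -0.0026 -0.0285]
[-0.0024 -0.0015 -0.0295]
[ 0.002  -0.0001 -0.0301]
[ 0.0015  0.001  -0.0286]
[-0.003   0.0021 -0.0287]
[-0.001   0.0033 -0.0296]
[ 0.      0.0045 -0.0282]
[ 0.      0.0057 -0.0291]
[ 0.0021  0.0069 -0.0276]
[-0.002   0.008  -0.0299]
[ 0.0021  0.0094 -0.0293]
[-0.003   0.0106 -0.0302]
[-0.0035  0.0119 -0.0286]
[ 0.0031  0.0132 -0.0294]
[-0.0005  0.0146 -0.0287]
[ 0.0026  0.0158 -0.0286]
```

```bash
python3 -m inch '[0.07,0.03,1,0,0,0,0, 0,0,2,0,0,0,0, 0,0,1.7,0,0,0,0, 0,0,0.6,0,0,0,0, 0,0,0.3,0,0,0,0, 0,0,0.3,0,0,0,0,0,0,0,0,0,0,0]'; python3 -c "
from h import *
go([.471,-.2215,.175]); o=ctrl.get_obs(); print(o['force'].round(2),o['moment'].round(3))"
```

```text
time_s: 10.98
ee_pos: [0.4712, -0.2215, 0.1811]
eef_rot: [3.141, -0.0, 0.828]
force: [0.3, -0.7, -1.3]
grip_width: 0.0156
pos [ 0.4712 -0.2215  0.1811] xaxis [0.676 0.737 0.   ] tilt [ 0. -0. -1.] shift cm [-0.01 -0.01  0.61]
[ 0.26 -0.71 -1.31] [-0.038 -0.096 -0.034]
```

```bash
python3 -m inch '[0,0,0.2,0,0,0,0, 0,0,0.2,0,0,0,0,0,0,0,0,0,0,0]'; python3 -m inch '[0,0,0.2,0,0,0,0, 0,0,0.1,0,0,0,0,0,0,0,0,0,0,0]';python3 -c "
from h import *
go([.471,-.2215,.175]); o=ctrl.get_obs(); print(o['force'].round(2),o['moment'].round(3))"
```

```text
time_s: 11.35
ee_pos: [0.4711, -0.2214, 0.1768]
eef_rot: [-3.141, 0.0, 0.828]
force: [0.2, -0.6, -2.0]
grip_width: 0.0157
time_s: 11.72
ee_pos: [0.4711, -0.2214, 0.1739]
eef_rot: [-3.141, -0.0, 0.828]
force: [1.0, 0.5, -1.9]
grip_width: 0.0158
pos [ 0.4711 -0.2214  0.1739] xaxis [0.676 0.737 0.   ] tilt [-0.  0. -1.] shift cm [-0.01 -0.   -0.11]
[ 1.02  0.49 -1.86] [ 0.004 -0.078  0.018]
```

The nose has entered without contact. Next comes the shank.

```bash
python3 -m inch '[0,0,0.1,0,0,0,0, 0,0,0.1,0,0,0,0,0,0,0,0,0,0,0]'; python3 -m inch '[0,0,0.1,0,0,0,0,0,0,0.1,0,0,0,0,0,0,0,0,0,0,0]'; python3 -m inch '[0,0,0.1,0,0,0,0,0,0,0,0,0,0,0]';python3 -c "
from h import *
go([.471,-.2215,.117]); o=ctrl.get_obs(); print(o['force'].round(2),o['moment'].round(3))"
```

```text
time_s: 12.1
ee_pos: [0.4711, -0.2215, 0.1718]
eef_rot: [-3.141, 0.0, 0.828]
force: [0.6, 0.0, -3.0]
grip_width: 0.0159
time_s: 12.48
ee_pos: [0.4711, -0.2215, 0.1698]
eef_rot: [-3.141, 0.0, 0.828]
force: [-0.2, 0.3, -2.9]
grip_width: 0.0153
time_s: 12.72
ee_pos: [0.4711, -0.2215, 0.1688]
eef_rot: [-3.141, 0.0, 0.828]
force: [-1.4, 0.7, -3.0]
grip_width: 0.0157
pos [ 0.4711 -0.2215  0.1688] xaxis [ 0.676  0.737 -0.   ] tilt [-0.  0. -1.] shift cm [-0.01 -0.    5.18]
[-1.37  0.68 -3.05] [-0.048  0.045 -0.041]
```

```bash
python3 -m inch '[0,0,0.3,0,0,0,0, 0,0,0.3,0,0,0,0,0,0,0,0,0,0,0]'; python3 -m inch '[0,0,0.5,0,0,0,0,0,0,0.5,0,0,0,0,0,0,0,0,0,0,0]'; python3 -c "
from h import *
go([.471,-.2215,.122]); o=ctrl.get_obs(); print(o['force'].round(2),o['moment'].round(3))"
```

```text
time_s: 13.1
ee_pos: [0.471, -0.2214, 0.1626]
eef_rot: [-3.141, 0.0, 0.828]
force: [-0.2, -0.5, -2.9]
grip_width: 0.0159
time_s: 13.48
ee_pos: [0.4709, -0.2214, 0.1523]
eef_rot: [-3.141, 0.0, 0.828]
force: [-0.8, -2.1, -2.7]
grip_width: 0.0156
pos [ 0.4709 -0.2214  0.1523] xaxis [ 0.676  0.737 -0.   ] tilt [-0.001  0.    -1.   ] shift cm [-0.    0.01  3.03]
[-0.81 -2.1  -2.72] [-0.308  0.178  0.003]
```

```bash
python3 -m inch '[0,0,0.5,0,0,0,0,0,0,0.5,0,0,0,0,0,0,0.5,0,0,0,0,0,0,0.5,0,0,0,0,0,0,0,0,0,0,0]'; python3 -m inch '[0,0,0.5,0,0,0,0,0,0,0.3,0,0,0,0,0,0,0,0,0,0,0]'; python3 -m inch '[0,0,0.1,0,0,0,0,0,0,0.1,0,0,0,0,0,0,0,0,0,0,0]';python3 -c "
from h import *
go([.471,-.2215,.122]); o=ctrl.get_obs(); print(o['force'].round(2),o['moment'].round(3))"
```

```text
time_s: 14.1
ee_pos: [0.4709, -0.2215, 0.1322]
eef_rot: [-3.141, 0.0, 0.828]
force: [-2.8, -3.3, -5.6]
grip_width: 0.0158
time_s: 14.48
ee_pos: [0.4709, -0.2216, 0.1248]
eef_rot: [-3.141, 0.001, 0.828]
force: [-4.6, -4.4, -0.8]
grip_width: 0.0158
time_s: 14.85
ee_pos: [0.471, -0.2217, 0.1232]
eef_rot: [3.142, 0.0, 0.828]
force: [-6.7, -3.1, 2.9]
grip_width: 0.0159
pos [ 0.471  -0.2217  0.1232] xaxis [ 0.676  0.737 -0.   ] tilt [-0. -0. -1.] shift cm [ 0.02 -0.01  0.12]
[-6.67 -3.14  2.93] [-0.713  1.205 -0.017]
```

```bash
python3 -m inch '[-0.05,0,0,0,0,0,0,0,0,0.1,0,0,0,0,0,0,0,0,0,0,0]'; python3 -m inch '[-0.03,0,0.1,0,0,0,0,0,0,0,0,0,0,0]';python3 -c "
from h import *
go([.471,-.2215,.122]); o=ctrl.get_obs(); print(o['force'].round(2),o['moment'].round(3))"
```

```text
time_s: 15.22
ee_pos: [0.4708, -0.2218, 0.1221]
eef_rot: [3.142, -0.0, 0.828]
force: [-4.5, -0.3, 4.7]
grip_width: 0.0156
time_s: 15.48
ee_pos: [0.4709, -0.222, 0.1219]
eef_rot: [3.141, -0.001, 0.828]
force: [-7.3, 1.6, 13.3]
grip_width: 0.0154
pos [ 0.4709 -0.222   0.1219] xaxis [0.676 0.737 0.001] tilt [ 0.001 -0.    -1.   ] shift cm [ 0.04 -0.02 -0.01]
[-7.25  1.62 13.27] [ 0.421  1.429 -0.022]
```

```bash
python3 -m inch '[0,-0.05,-0.05,0,0,0,0,0,0,0,0,0,0,0]'
python3 - <<'E'
from h import *
im=cv2.imread('pics/mill.png',0); b=cv2.GaussianBlur(im,(0,0),2.5).astype(np.float32)
gx=cv2.Sobel(b,cv2.CV_32F,1,0); gy=cv2.Sobel(b,cv2.CV_32F,0,1); mag=np.hypot(gx,gy); a=np.arctan2(-gy,gx)
r=np.hypot(*np.mgrid[-296:304,-302:298])
for lo,hi in ((98,145),(98,135),(225,330)):
    k=(r>lo)&(r<hi); z=(mag[k]**2*np.exp(4j*a[k])).sum(); print(lo,hi,np.degrees(np.angle(z))/4%90)
o=ctrl.get_obs(); print(o['force'].round(2),o['ee_pos'],np.degrees(o['eef_rot'][2]))
E
```

```text
time_s: 15.72
ee_pos: [0.4707, -0.2218, 0.122]
eef_rot: [3.14, -0.001, 0.828]
force: [-3.7, -1.4, 6.9]
grip_width: 0.0158
98 145 71.28517
98 135 71.32566
225 330 4.5953517
[-3.67 -1.44  6.94] [ 0.47070544 -0.2218192   0.12196736] 47.44144539457827
```

```bash
python3 -m inch '[0,0,0,0,0,-0.06,0,0,0,0,0,0,-0.06,0,0,0,0,0,0,-0.06,0,0,0,0,0,0,-0.06,0,0,0,0,0,0,0,0]'; python3 -m inch '[0,0,0,0,0,-0.06,0,0,0,0,0,0,-0.06,0,0,0,0,0,0,-0.058,0,0,0,0,0,0,0,0,0,0,0,0,0,0,0]'
python3 - <<'E'
from h import *
o=ctrl.get_obs(); print(o['force'].round(2),o['moment'].round(3),o['ee_pos'],np.degrees(o['eef_rot'][2]))
E
```

```text
time_s: 16.35
ee_pos: [0.4706, -0.2217, 0.1219]
eef_rot: [3.141, -0.0, 1.069]
force: [-3.2, 0.7, 8.1]
grip_width: 0.0157
time_s: 16.98
ee_pos: [0.4705, -0.2216, 0.122]
eef_rot: [3.141, -0.0, 1.246]
force: [-5.2, 0.8, 8.3]
grip_width: 0.0153
[-5.21  0.79  8.3 ] [ 0.303  0.838 -0.057] [ 0.47053548 -0.22159052  0.12196414] 71.39565350649802
```

```bash
python3 -m inch '[0,0,0,0,0,0,0.1,0,0,0,0,0,0,0.25,0,0,0,0,0,0,0.5,0,0,0,0,0,0,0.6,0,0,0,0,0,0,0.6]'; python3 -m inch '[0,0,-1,0,0,0,0.6,0,0,-2,0,0,0,0.6,0,0,-3,0,0,0,0.6,0,0,-4,0,0,0,1,0,0,-2,0,0,0,1,0,0,0,0,0,0,1,0,0,0,0,0,0,1]'
python3 - <<'E'
from h import *
c=cam('wrist'); im,d=ctrl.camera('wrist'); o=rect(c,im,.4705,-.2215,.151); save('end.png',o)
for l,z in (('spindle_grip',.141),):
    print(l,[(round(q['score'],2),np.round(q['centre'],1),np.round(atz(c,[q['centre']],z)[0],4)) for q in ctrl.place_of('wrist',l)[:3]])
W,K,D=c; v,u=np.nonzero(d>0); q=rays(W,K,D,np.c_[u,v]); P=W[:3,3]+q*d[v,u][:,None]
k=(np.hypot(P[:,0]-.4705,P[:,1]+.2215)<.04)&(P[:,2]>.138)&(P[:,2]<.17); Q=P[k]
print('bar top z',np.percentile(Q[:,2],[10,50,90]),'centre',(Q.min(0)+Q.max(0))/2)
rr=cv2.minAreaRect((Q[:,:2]*1000).astype(np.float32)); print(rr)
w,V=np.linalg.eigh(np.cov(Q[:,:2].T)); print('bar angle',np.degrees(np.arctan2(V[1,1],V[0,1])))
E
```

```text
time_s: 17.6
ee_pos: [0.4703, -0.2217, 0.1214]
eef_rot: [3.142, -0.0, 1.246]
force: [0.4, -0.0, -0.2]
grip_width: 0.05
time_s: 18.48
ee_pos: [0.4699, -0.2215, 0.2406]
eef_rot: [-3.14, -0.0, 1.246]
force: [-0.4, -0.4, -0.5]
grip_width: 0.0922
spindle_grip [(0.91, array([282.4, 211.3]), array([ 0.4738, -0.2198,  0.141 ]))]
bar top z [0.14921992 0.15065508 0.15161084] centre [ 0.47082967 -0.22078042  0.14563639]
((470.4773254394531, -220.9054718017578), (15.472697257995605, 63.75223159790039), 71.81453704833984)
bar angle 161.86610755195835
```

View pics/end.png

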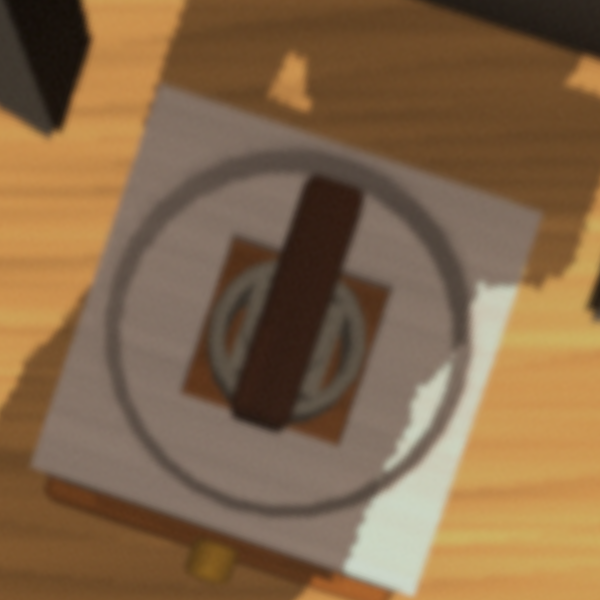

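```bash
python3 -c "
from station import ctrl
print(ctrl.get_obs()['force'],ctrl.hand_in())"
```

```text
the job is handed in; nothing more can be done
[-0.28719916 -0.46384752  0.41649428] None
```

The spindle is in the grey mill's hub with its collar seated. I turned it with the hub about 24° to line the bar up with the case, then let go and handed the job in at about 18.5 s.

- **Insertion:** The shank met no resistance when it reached the hole. The collar landed at the expected height (TCP 0.122 m) with about 13 N of upward force. Sideways force stayed under about 8 N, and I eased it by small shifts.
- **Seating:** After release, the top of the bar measured 0.1507 m, against 0.151 m expected for a fully home spindle.
- **Alignment:** The bar lies at about -18.1° and the case side at about -18.6°, so they are parallel within about 0.5°.
- **Disagreements:** The detection network put the bar's centre about 3–4 mm from where the depth data did. I trusted the depth data, which agreed with the hole position. Reading the bar's edges by eye gave -17.5°, about 1° off the case instead of 0.5°.
- **Not checked:** I did not look again at the cup, tamper, tumbler or red look-alikes at the end. The carry path was planned to pass above them, and the forces read along the way showed no contact.

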